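# Find the throw of a compactor's eccentric shaft

### The job

Measure the throw of the eccentric shaft lying in the V-blocks: first push the dial indicator down its column until it is fully home on its stop, so that the sprung plunger rides on the round cam. Then turn the shaft by its four-armed star wheel so that the plunger goes through its lowest reading and after that to its highest, and leave the shaft standing with the cam's high point under the plunger and the indicator still fully down. Do not knock the three things lying in front of the stand.

Things in the scene. Friction and masses are not known exactly. Their poses are not given: they have to be found in the camera images.
- stand: fixed runout stand: grey base plate 175 x 200 x 16 mm with two V-blocks. Origin on the table; x points away from the robot across the shaft, y along the shaft to the left, z up. Shaft axis 85 mm up over x = 0. At y: star wheel -90, right V-block 12, cam 75, left V-block 134 mm. Stirrups over the V-blocks reach 131 mm up. Indicator column (20 mm thick, 265 mm high) at x 75, y 75 mm
- pad_top (a point): centre of the top face of the round dark push pad (32 mm across, 12 mm thick) on top of the dial indicator, straight above the cam; it moves with the indicator and stands 231 mm above the table when the indicator is home, up to 55 mm higher before; nothing is above it
- carriage (a joint): how far the dial indicator with its clamp has been slid down its column, in m: 0 at the very top, 0.055 fully home on the stop collar. Friction holds it wherever it is left; pushing it down takes about 5 N
- plunger (a joint): indicator reading in m: how far the sprung plunger is pushed up; 0 hanging free. With the indicator home and the shaft turned it runs from about 0.002 (cam's low side up) to about 0.014 (high side up), a near sine, once a turn; spring under 3 N. The 64 mm dial facing the robot shows it: needle to the lower left (7 o'clock) at 0, clockwise 18.75 degrees per mm
- wheel_center (a point): centre of the star wheel on the shaft's axis: a hub 42 mm across at the right-hand end of the shaft, 85 mm above the table, with four arms 90 degrees apart that turn in the upright plane across the shaft (the stand's x-z plane)
- ball_1 (a point): centre of the black ball (18 mm across) on the end of one arm of the star wheel, 62 mm from the wheel's centre; the arm is a rod 9 mm thick. The shaft turns either way, any number of turns, with about 1.5 N at the ball, and friction keeps it where it is left. How the arms stand to the cam's high side is not marked
- ball_2 (a point): the ball of the next arm, 90 degrees on; like ball_1
- ball_3 (a point): the ball opposite ball_1; like ball_1
- ball_4 (a point): the ball opposite ball_2; like ball_1
- mini_core_1_mid (a point): bystander: centre of a small stone core 50 mm across and 53 mm high, standing on the table in front of the stand
- block_gauge_mid (a point): bystander: centre of a steel gauge block 34 x 50 x 34 mm on the table in front of the stand
- crayon_box_mid (a point): bystander: centre of a small carton 50 x 85 x 22 mm lying on the table in front of the stand

How it is judged:
On the way, in this order (a step that is already met when the one before it is completed fails the run):
1. the indicator is fully home and its plunger rides on the cam (value of joint carriage above 0.0535 m and value of joint plunger above 0.001 m), for 0.2 s.
2. with the indicator home the reading has been at its lowest (below 2.8 mm) (all of step 1 and value of joint plunger below 0.0028 m), for 0.1 s.
3. with the indicator home the reading is at its highest (above 13.3 mm) (value of joint carriage above 0.0535 m and value of joint plunger above 0.0133 m), for 0.2 s.
At the end, for the whole second after the job is handed in: The indicator is home on its stop (within 1.5 mm), its reading has gone through the lowest (below 2.8 mm) and then stands at the highest (above 13.3 mm, that is the cam's high point within about 28 degrees of the top), and is steady (all of step 3 and value of joint plunger below 0.0152 m and velocity of joint plunger between -0.002 and 0.002 m/s); the robot touches nothing.
It fails at once if the small core is knocked away (distance of mini_core_1_mid from where it was at the start of the episode above 0.02 m).
It fails at once if the gauge block is knocked away (distance of block_gauge_mid from where it was at the start of the episode above 0.02 m).
It fails at once if the carton is knocked away (distance of crayon_box_mid from where it was at the start of the episode above 0.02 m).
It also fails if it takes over 72 s, if anything falls off the work surface, if the arm or the gripper's body presses on something with over 40 N, if the wrist force passes 120 N, or if a joint passes its speed limit or range.

### The arm

A 7-joint arm with a two-finger parallel gripper is mounted at the origin on a cart in front of the work surface, level with it; the furniture and walls round the work are solid. World frame = base frame: x ahead of the robot, y to its left, z up, the work surface at z = 0. Lengths are in m, angles in rad, forces in N, time in s.
With the tool pointing down it reaches from about 0.425 to 0.975 m from the base axis. Payload 16.7 kg.
Tool frame: the origin (TCP) lies between the finger pads; the fingertips stand 22 mm ahead of it and the grasp point (between the pads) lies 3 mm ahead of it; z points along the fingers, y is the line along which they close (so a half turn about z gives the same grasp; the last joint's range is limited). The gripper opens to 85 mm and grips with 20 to 120 N. Pads are 22 mm wide; open, the fingers measure 114 mm over their backs; the gripper's body (76 mm by 85 mm) begins 54 mm behind the grasp point. The pads swing forward as they close: fully open they stand 13 mm farther back than shut.
Start: joints at [1.018, 0.426, 0.074, 1.606, -0.034, 1.111, -0.067], TCP at [0.265, -0.621, 0.253] pointing down, gripper open.
Joint ranges: [-2.85, 2.85], [-0.5, 2.14], [-1.23, 1.37], [0.21, 2.46], [-1.02, 4.16], [0.16, 2.05], [-2.73, 2.73]. Speed limits (rad/s): [1.89, 1.89, 2.39, 2.39, 3.01, 3.01, 3.01].

### API

Orientations are given as a unit quaternion [w, x, y, z].
In Python, from workcell import bot gives the robot as it stands. The module is installed in compiled form; this text tells all that it offers.
- The arm moves only by the tool carry_out, never from a script. Its argument "moves" is a list of rows, each an object with "slide": the shift along the tool's x, y, z in units of 800 mm (1.0 is 800 mm), a list of three; "roll": the turn about the tool's z in units of 45 degrees (1.0 is 45 degrees). A call has 1 to 12 rows; each row is the pose to reach, as a shift and turn from the pose commanded when the call began, along the tool's axes at that moment; what a row does not reach only later rows make up. A row lasts 1/8 s, in which the tool goes at most 62.5 mm and 10.7 degrees, less where a joint would pass 70% of its speed; a pose out of reach is approached as far as the arm can. A call with a number of a shift or a turn outside -1 to 1 is refused whole. A call with a gripper value outside its range is refused whole. "fingers" is the closure, from -1 (fully open) to 1 (shut), set as the call begins (left out, the last holds). The fingers move at their own pace and stop on an object; the grip force is fixed at half the most. Time passes only in rows, so rows that repeat a pose let the fingers close. It gives the time, the measured TCP pose, the force, the opening and the grip force at its end, in the units of the state.
- bot.state(): the state, without advancing time (a new reading comes with each control period).
- bot.capture(name): name is "scene" or "side" or "wrist"; returns (picture, depth): 420x560x3 uint8, blue, green, red; 420x560 float32, m along the optical axis (not along the pixel's ray), 0 where there is no reading.
- bot.camera_params(name): a dict with "fx", "fy", "cx", "cy" (pixels), "extrinsics" (4x4, takes a point from world to camera coordinates); the wrist camera has in their place "hand_eye" (4x4, takes a point from camera to tool coordinates, whose origin is the TCP and whose axes are the flange's). Camera axes: x right, y up, looking along -z (the intrinsics and any distortion apply to the point x, -y, -z); pixel columns grow to the right and rows downward; lengths in m; the calibration is good to about 2 mm. A picture is of the moment at which its call begins: read the wrist's pose just before it. camera_params takes no time and is no camera call.
- bot.sign_off(): hands the job in; it is judged then, once.
The state is a dict: "time_s": time; "qpos": joint angles; "joint_velocities": joint speeds; "joint_efforts": joint torques, N m; "tool_pos": TCP position; "eef_rot": TCP orientation; "ft_force": force on the tool from outside, world axes, zero at the start; "wrist_torque": the same for the moment, N m; "gripper_width": opening from 0.0 (shut) to 1.0 (fully open); "grasp_force": force on a finger pad.
Only numpy, scipy, OpenCV 4.12 (cv2) and the standard library are available. Lean on these libraries where they do the work, as an engineer would, in place of code of your own. Each camera call takes 0.05 s, during which the arm holds its last target. There are 200 camera calls.

## Working session

There is one attempt and no reset: what is moved stays moved. The work goes in short steps, Python scripts to look and compute and a tool call to move; the robot and the scene stay as the last step left them, time stands still between calls to the robot, and variables do not carry over. Pictures are saved under pics/ and viewed, at most 10 in all, crops included, and the job is handed in when it is done.

Besides the shell and the picture viewer there is one more tool, called after "Emit:" as name([rows], argument=value, ...), one row to a line, values as JSON. carry_out: Moves the arm, as the interface text tells. Its arguments: {"type":"object","properties":{"moves":{"type":"array"},"fingers":{"type":"number"}},"required":["moves"]}

```bash
mkdir -p pics; cat > h.py <<'E'
import numpy as np, cv2
from workcell import bot
def cap(n):
    p,d=bot.capture(n); return p,d,bot.camera_params(n)
def world(u,v,d,c):
    z=d[v,u]; pc=np.array([(u-c['cx'])/c['fx']*z,-(v-c['cy'])/c['fy']*z,-z,1.])
    return (np.linalg.inv(c['extrinsics'])@pc)[:3]
def cloud(d,c):
    v,u=np.mgrid[:d.shape[0],:d.shape[1]]
    pc=np.stack([(u-c['cx'])/c['fx']*d,-(v-c['cy'])/c['fy']*d,-d,np.ones_like(d)],-1)
    return (pc@np.linalg.inv(c['extrinsics']).T)[...,:3]
def proj(P,c):
    q=c['extrinsics']@np.append(P,1); return c['cx']+c['fx']*q[0]/-q[2], c['cy']+c['fy']*q[1]/q[2]
E
python3 - <<'E'
from h import *
s=bot.state();print(s)
for n in('scene','side'):
    p,d,c=cap(n);cv2.imwrite(f'pics/{n}.png',p);np.savez(f'{n}.npz',p=p,d=d);print(c)
E
```

```text
{'time_s': 0.0, 'qpos': array([ 1.01850762,  0.42676805,  0.07388608,  1.60661056, -0.03411461,
        1.11079315, -0.06710211]), 'joint_velocities': array([-0.00065769, -0.0001878 ,  0.0001404 ,  0.00059037,  0.00014906,
       -0.00061322,  0.00041906]), 'joint_efforts': array([ 1.95563640e-03, -9.49837804e+01,  3.76114324e+00, -4.63511610e+01,
        1.91648339e-02,  1.01964490e-02,  3.54402289e-06]), 'tool_pos': array([ 0.26439986, -0.62064894,  0.25258602]), 'eef_rot': array([-6.33777299e-04,  9.79795640e-01,  2.00000171e-01, -1.81302595e-04]), 'ft_force': array([-0.93555503,  0.4843855 ,  0.13604758]), 'wrist_torque': array([0.0281587 , 0.00583696, 0.02372412]), 'grasp_force': 0.0, 'gripper_width': 0.9954552369202121}
{'fx': 522.3599099731825, 'fy': 522.3599099731825, 'cx': 281.23016966931266, 'cy': 202.2258751648219, 'extrinsics': array([[-0.73710483, -0.67554431,  0.01778653,  0.42689018],
       [ 0.29308427, -0.29585481,  0.9091598 , -0.32895081],
       [-0.6089155 ,  0.67535903,  0.41606741, -0.8638996 ],
       [ 0.        ,  0.        ,  0.        ,  1.        ]])}
{'fx': 538.4062228668201, 'fy': 538.4062228668201, 'cx': 285.8187178973358, 'cy': 212.9410121594211, 'extrinsics': array([[-0.90229062, -0.43090097,  0.01400003,  0.47310357],
       [ 0.20177021, -0.39335657,  0.89697235, -0.2708426 ],
       [-0.38099925,  0.81215452,  0.44186492, -0.87083747],
       [ 0.        ,  0.        ,  0.        ,  1.        ]])}
```

View pics/scene.png

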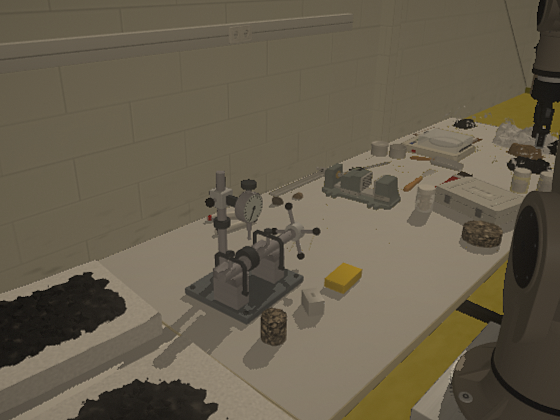

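View pics/side.png

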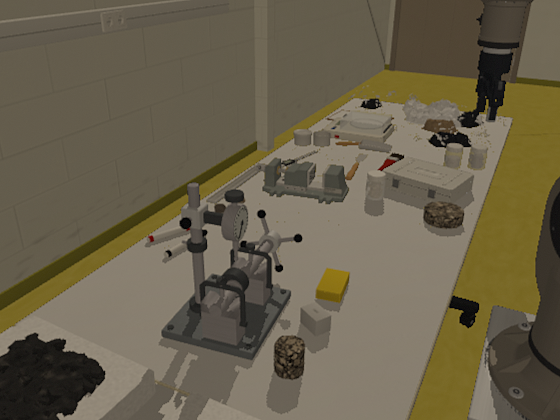

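The scene view shows the pad at (249,184), the column top at (221,175), and balls at (289,206), (317,231), (300,256). In the side view the pad is at (234,196), the column at (194,186), and balls at (262,214), (298,238), (279,268). The carton, gauge block and core stand in front of the stand.

```bash
python3 - <<'E'
from h import *
for n,pts in(('scene',dict(pad=(249,183),col=(221,175),b1=(289,206),b2=(317,231),b3=(300,256),core=(273,315),blk=(313,295),box=(345,273))),('side',dict(pad=(234,193),col=(194,187),b1=(262,214),b2=(298,238),b3=(279,268),core=(289,343),blk=(316,312),box=(334,278)))):
    z=np.load(n+'.npz');p,d=z['p'],z['d'];c=bot.camera_params(n);C=cloud(d,c)
    for k,(u,v) in pts.items(): print(n,k,world(u,v,d,c).round(3),p[v,u])
    # base plate top plane z~.016
    m=(abs(C[...,2]-.016)<.004)&(d>0)&(p.max(-1)<85)
    m=m&(np.abs(C[...,0]-.7)<.25)&(np.abs(C[...,1])<.35)
    k,l,st,_=cv2.connectedComponentsWithStats(m.astype('uint8'));
    i=1+st[1:,4].argmax();P=C[m][:,:2].astype('float32')
    print('plate',st[i],cv2.minAreaRect(C[l==i][:,:2].astype('float32')),cv2.minAreaRect(P))
    # pad top: dark px near pad
    u,v=pts['pad'];w=C[v-8:v+8,u-14:u+14].reshape(-1,3);zt=np.percentile(w[:,2][(w[:,2]>.2)&(w[:,2]<.3)],97)
    q=w[abs(w[:,2]-zt)<.004];print('pad',zt,q.mean(0),np.ptp(q,0),len(q))
    b=C[...,2]>.285-0;
    # yellow box
    m=(p[...,2].astype(int)-p[...,0]>70)&(C[...,2]>.017)&(C[...,2]<.03)&(abs(C[...,1])<.3)&(C[...,0]>.4);print('box',cv2.minAreaRect(C[m][:,:2].astype('float32')))
E
```

```text
scene pad [0.561 0.119 0.261] [47 52 55]
scene col [0.632 0.129 0.26 ] [70 78 85]
scene b1 [ 0.595 -0.039  0.148] [34 39 42]
scene b2 [ 0.517 -0.047  0.109] [34 41 44]
scene b3 [ 0.561 -0.044  0.028] [31 38 42]
scene core [0.432 0.185 0.05 ] [46 59 69]
scene blk [0.433 0.064 0.034] [ 82  96 105]
scene box [-0.115  0.775  0.651] [ 38 118 147]
plate [ 186  269  117   52 1992] ((0.5873906016349792, 0.1072467640042305), (0.1760524958372116, 0.20206256210803986), 5.582048416137695) ((0.7117505073547363, -0.030674844980239868), (0.2505170702934265, 0.6299197673797607), 41.774314880371094)
pad 0.26237085566480395 [0.56388938 0.1186757  0.26073779] [0.03213478 0.03082994 0.00443392] 92
box ((0.44813087582588196, -0.06298530101776123), (0.051648642867803574, 0.0901951715350151), 7.726734161376953)
side pad [0.565 0.118 0.263] [44 47 48]
side col [0.635 0.13  0.264] [78 84 91]
side b1 [ 0.599 -0.042  0.147] [10  9 11]
side b2 [ 0.523 -0.049  0.108] [15 17 15]
side b3 [ 0.562 -0.044  0.03 ] [16 17 17]
side core [0.432 0.184 0.053] [63 84 99]
side blk [0.433 0.066 0.035] [ 87 101 109]
side box [ 0.45  -0.07   0.023] [ 23 118 144]
plate [ 162  287  129   69 2509] ((0.5899631977081299, 0.10725342482328415), (0.17360825836658478, 0.19858582317829132), 5.565349102020264) ((0.6847819685935974, -0.007787883281707764), (0.25013458728790283, 0.6197801828384399), 39.796600341796875)
pad 0.26378901683700556 [0.56637312 0.11794371 0.2624661 ] [0.03035754 0.03205378 0.00462379] 147
box ((0.4499911367893219, -0.06223379448056221), (0.049104928970336914, 0.0867399051785469), 7.805468559265137)
```

Emit:
carry_out([
  {"slide": [0,0,-0.07],"roll": 0},
  {"slide": [0.06,-0.06,-0.13],"roll": 0.2},
  {"slide": [0.12,-0.12,-0.13],"roll": 0.389},
  {"slide": [0.18,-0.18,-0.13],"roll": 0.389},
  {"slide": [0.23,-0.23,-0.13],"roll": 0.389},
  {"slide": [0.28,-0.28,-0.13],"roll": 0.389},
  {"slide": [0.33,-0.33,-0.13],"roll": 0.389},
  {"slide": [0.38,-0.38,-0.13],"roll": 0.389},
  {"slide": [0.43,-0.43,-0.13],"roll": 0.389},
  {"slide": [0.48,-0.48,-0.13],"roll": 0.389},
  {"slide": [0.53,-0.53,-0.13],"roll": 0.389},
  {"slide": [0.58,-0.58,-0.13],"roll": 0.389},
], fingers=1)

```text
time_s: 1.6
tool_pos: [0.5098, -0.0105, 0.3573]
eef_rot: [0.0, 0.999, 0.048, 0.0]
ft_force: [0.4, -0.3, 0.2]
gripper_width: 0.003
grasp_force: 0.0
```

```bash
cat >> h.py <<'E'
from scipy.spatial.transform import Rotation as Ro
YAW=np.radians(5.57); PAD=np.array([.565,.1183])
ex=np.array([np.cos(YAW),np.sin(YAW)]); ey=np.array([-ex[1],ex[0]]); O=PAD-.075*ey
def S(x,y,z): return np.append(O+x*ex+y*ey,z)   # stand -> world
def where():
    s=bot.state();R=Ro.from_quat(np.roll(s['eef_rot'],-1)).as_matrix();p=s['tool_pos']
    yaw=np.degrees(np.arctan2(R[1,0],R[0,0]))
    st=[(p[:2]-O)@ex,(p[:2]-O)@ey,p[2]]
    print('t',s['time_s'],'tcp',p.round(4),'stand',np.round(st,4),'toolx yaw',yaw.round(2),'F',s['ft_force'].round(1),'w',round(s['gripper_width'],2))
    return p,R
def go(*T):
    p,R=where()
    for t in T: print(t,'slide',(R.T@(S(*t)-p)/.8).round(4))
E
python3 -c "
from h import *
go((0,.075,.35),(0,.075,.29))"
```

```text
t 1.6 tcp [ 0.5098 -0.0105  0.3573] stand [-0.0674 -0.0479  0.3573] toolx yaw 5.56 F [ 0.4 -0.3  0.2] w 0.0
(0, 0.075, 0.35) slide [ 0.0842 -0.1536  0.0091]
(0, 0.075, 0.29) slide [ 0.0842 -0.1536  0.0841]
```

Emit:
carry_out([
  {"slide": [0.06,-0.07,0],"roll": 0},
  {"slide": [0.084,-0.154,0],"roll": 0},
  {"slide": [0.084,-0.154,0.03],"roll": 0},
  {"slide": [0.084,-0.154,0.07],"roll": 0},
  {"slide": [0.084,-0.154,0.085],"roll": 0},
  {"slide": [0.084,-0.154,0.095],"roll": 0},
  {"slide": [0.084,-0.154,0.105],"roll": 0},
  {"slide": [0.084,-0.154,0.115],"roll": 0},
  {"slide": [0.084,-0.154,0.123],"roll": 0},
  {"slide": [0.084,-0.154,0.126],"roll": 0},
  {"slide": [0.084,-0.154,0.126],"roll": 0},
])

```text
time_s: 2.98
tool_pos: [0.5645, 0.117, 0.2564]
eef_rot: [-0.0, 0.999, 0.049, -0.0]
ft_force: [0.1, -0.3, 0.1]
gripper_width: -0.001
grasp_force: 0.0
```

```bash
python3 -c "
from h import *
where()
for n in('scene','side'):
    p,d,c=cap(n);np.savez(n+'1.npz',p=p,d=d)
    u,v=map(int,proj(S(0,.075,.2),c)); print(u,v)
    cv2.imwrite(f'pics/{n}1.png',cv2.resize(p[v-50:v+110,u-60:u+100],None,fx=3.7,fy=3.7,interpolation=2))
"
```

```text
t 2.975 tcp [0.5645 0.117  0.2564] stand [-0.0007  0.0737  0.2564] toolx yaw 5.57 F [ 0.1 -0.3  0.1] w -0.0
248 210
235 227
```

View pics/side1.png

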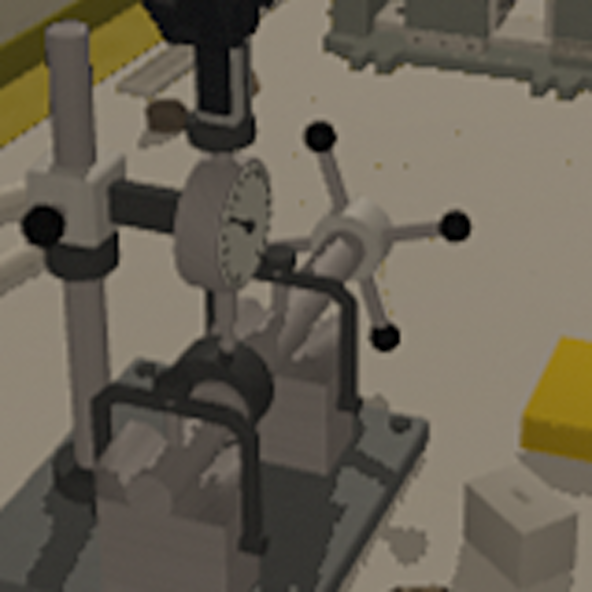

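The fingers sit on the pad and have pushed it down close to the collar. The needle is at about 10 o'clock, from (245,225) toward (228,218). I'll press the last few mm.

Emit:
carry_out([
  {"slide": [0,0,0.002],"roll": 0},
  {"slide": [0,0,0.004],"roll": 0},
  {"slide": [0,0,0.005],"roll": 0},
  {"slide": [0,0,0.005],"roll": 0},
])

```text
time_s: 3.58
tool_pos: [0.5645, 0.1172, 0.2531]
eef_rot: [-0.0, 0.999, 0.049, 0.0]
ft_force: [-4.3, 0.2, 11.0]
gripper_width: -0.001
grasp_force: 5.2
```

Emit:
carry_out([
  {"slide": [0,0,0.001],"roll": 0},
  {"slide": [0,0,0.001],"roll": 0},
])

```text
time_s: 3.82
tool_pos: [0.5646, 0.1172, 0.253]
eef_rot: [0.0, 0.999, 0.049, 0.0]
ft_force: [-7.3, -1.0, 20.4]
gripper_width: 0.001
grasp_force: 10.1
```

```bash
python3 -c "
from h import *
where()
p,d,c=cap('side')
u,v=map(int,proj(S(-.02,.075,.195),c)); print(u,v)
cv2.imwrite('pics/dial.png',cv2.resize(p[v-30:v+30,u-40:u+40],None,fx=9,fy=9,interpolation=2))
print({k:v for k,v in bot.camera_params('wrist').items()})
go((0,.075,.32))
"
```

```text
t 3.825 tcp [0.5646 0.1172 0.253 ] stand [-0.0005  0.0739  0.253 ] toolx yaw 5.57 F [-7.3 -1.  20.4] w 0.0
246 231
{'fx': 299.30139307772055, 'fy': 299.30139307772055, 'cx': 280.70736108006474, 'cy': 208.97534188473358, 'hand_eye': array([[-4.60631722e-04,  9.49193062e-01,  3.14694010e-01,
         8.10788851e-02],
       [ 9.99999446e-01,  7.35109147e-04, -7.53522558e-04,
         3.47809740e-04],
       [-9.46572829e-04,  3.14693488e-01, -9.49192874e-01,
        -1.21154082e-01],
       [ 0.00000000e+00,  0.00000000e+00,  0.00000000e+00,
         1.00000000e+00]])}
t 3.875 tcp [0.5646 0.1172 0.253 ] stand [-0.0005  0.0739  0.253 ] toolx yaw 5.57 F [-8.4 -1.5 20.6] w 0.0
(0, 0.075, 0.32) slide [ 0.0007 -0.0014 -0.0837]
```

View pics/dial.png

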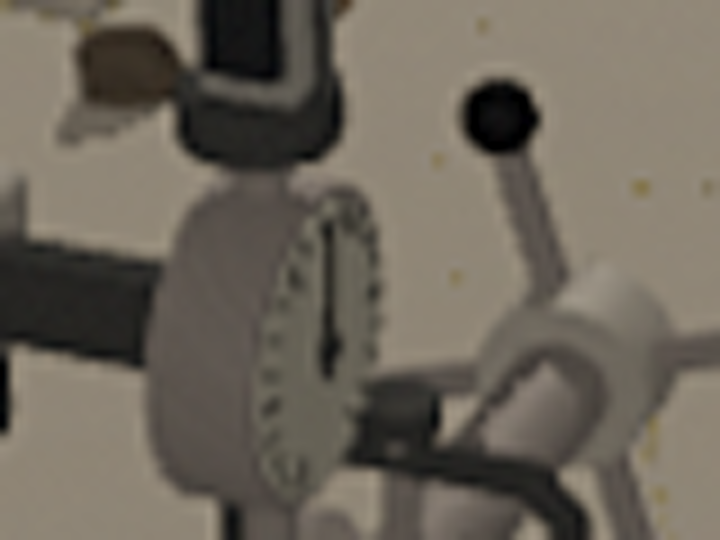

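The needle now points straight up, so the reading is about 8 mm and the indicator is on its stop. Next I'll lift off and go behind the top ball.

Emit:
carry_out([
  {"slide": [0,0,-0.04],"roll": 0},
  {"slide": [0,0,-0.085],"roll": 0},
  {"slide": [0.03,0.07,-0.085],"roll": 0},
  {"slide": [0.0625,0.14,-0.085],"roll": 0},
  {"slide": [0.0625,0.206,-0.085],"roll": 0},
  {"slide": [0.0625,0.206,-0.02],"roll": 0},
  {"slide": [0.0625,0.206,0.04],"roll": 0},
  {"slide": [0.0625,0.206,0.04],"roll": 0},
])

```text
time_s: 4.88
tool_pos: [0.6284, -0.0424, 0.2165]
eef_rot: [-0.0, 0.999, 0.049, -0.003]
ft_force: [-0.7, -1.0, 0.7]
gripper_width: 0.004
grasp_force: 0.0
```

```bash
cat >> h.py <<'E'
def balls():
    r={}
    for n in('scene','side'):
        p,d,c=cap(n);C=cloud(d,c);L=(C[...,:2]-O);x=L@ex;y=L@ey;z=C[...,2]
        m=(p.max(-1)<60)&(abs(y+.085)<.02)&(np.hypot(x,z-.085)<.08)&(np.hypot(x,z-.085)>.045)
        k,l,st,ce=cv2.connectedComponentsWithStats(m.astype('uint8'))
        o=np.linalg.inv(c['extrinsics'])[:3,3];o=np.array([(o[:2]-O)@ex,(o[:2]-O)@ey,o[2]])
        for i in range(1,k):
            if st[i,4]<12: continue
            u,v=ce[i]; w=world(int(u),int(v),np.full(d.shape,1.,'f4'),c); w=np.array([(w[:2]-O)@ex,(w[:2]-O)@ey,w[2]])
            t=(-.09-o[1])/(w[1]-o[1]); q=o+t*(w-o)
            print(n,'ball',st[i,4],q.round(3),'ang',np.degrees(np.arctan2(q[2]-.085,q[0])).round(1),'r',np.hypot(q[0],q[2]-.085).round(3))
        # dial: unwarp face plane
        f=None
        cands=(abs(x+0.0)<.05)&(abs(y-.075)<.035)&(abs(z-.195)<.04)&(p.mean(-1)>70)
        if n=='side':
            fx=np.percentile(x[cands],5) if cands.any() else -.02; print('face x',round(float(fx),4),cands.sum())
            g=np.array([(-.04,.04),(.04,.04),(.04,-.04),(-.04,-.04)])  # (right as seen by robot = -y, up)
            src=np.float32([proj(S(fx,.075-a,.195+b),c) for a,b in g])
            H=cv2.getPerspectiveTransform(src,np.float32([(0,0),(400,0),(400,400),(0,400)]))
            return cv2.warpPerspective(p,H,(400,400),flags=cv2.INTER_CUBIC)
E
python3 -c "
from h import *
where()
im=balls();cv2.imwrite('pics/d2.png',im)"
```

```text
t 4.875 tcp [ 0.6284 -0.0424  0.2165] stand [ 0.0475 -0.0911  0.2165] toolx yaw 5.57 F [-0.7 -1.   0.7] w 0.0
scene ball 40 [ 0.021 -0.09   0.147] ang 71.2 r 0.065
scene ball 28 [ 0.063 -0.09   0.068] ang -15.1 r 0.066
scene ball 37 [-0.056 -0.09   0.107] ang 158.4 r 0.06
scene ball 32 [-0.017 -0.09   0.028] ang -107.1 r 0.059
side ball 52 [ 0.021 -0.09   0.147] ang 71.0 r 0.066
side ball 49 [-0.055 -0.09   0.108] ang 157.3 r 0.06
side ball 44 [-0.016 -0.09   0.03 ] ang -105.8 r 0.058
face x -0.0094 743
```

View pics/d2.png

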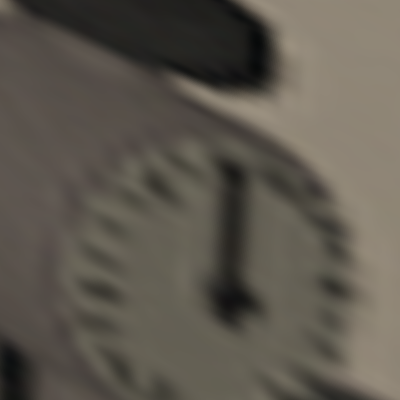

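Unwarped dial: the needle runs from its pivot at (230,300) to (232,165), about 12 o'clock, so 8 mm. The ball angles are 71, 158, -107 and -15 degrees, and the radii check. Next I'll sweep the top ball toward the robot.

Emit:
carry_out([
  {"slide": [0.006,0,0.03],"roll": 0},
  {"slide": [0.006,0,0.069],"roll": 0},
  {"slide": [0.004,0,0.069],"roll": 0},
  {"slide": [-0.0056,0,0.069],"roll": 0},
  {"slide": [-0.018,0,0.0656],"roll": 0},
  {"slide": [-0.032,0,0.0644],"roll": 0},
  {"slide": [-0.0456,0,0.0656],"roll": 0},
  {"slide": [-0.058,0,0.069],"roll": 0},
  {"slide": [-0.0706,0,0.0744],"roll": 0},
  {"slide": [-0.082,0,0.0825],"roll": 0},
  {"slide": [-0.082,0,0.0825],"roll": 0},
])

```text
time_s: 6.35
tool_pos: [0.5636, -0.0488, 0.153]
eef_rot: [-0.0, 0.999, 0.049, -0.001]
ft_force: [0.8, 0.7, -0.2]
gripper_width: 0.0
grasp_force: 0.0
```

```bash
python3 -c "
from h import *
where()
im=balls();cv2.imwrite('pics/d3.png',im)"
```

```text
t 6.35 tcp [ 0.5636 -0.0488  0.153 ] stand [-0.0176 -0.0912  0.153 ] toolx yaw 5.56 F [ 0.8  0.7 -0.2] w 0.0
scene ball 60 [-0.01  -0.09   0.143] ang 99.9 r 0.059
scene ball 32 [ 0.049 -0.09   0.128] ang 40.9 r 0.065
scene ball 48 [-0.038 -0.09   0.137] ang 126.3 r 0.064
scene ball 37 [-0.045 -0.09   0.046] ang -139.2 r 0.059
side ball 90 [-0.013 -0.09   0.147] ang 101.6 r 0.063
side ball 52 [ 0.05  -0.09   0.128] ang 41.1 r 0.066
side ball 53 [-0.038 -0.09   0.134] ang 127.9 r 0.062
side ball 48 [-0.044 -0.09   0.048] ang -139.7 r 0.058
face x -0.0095 759
```

View pics/d3.png

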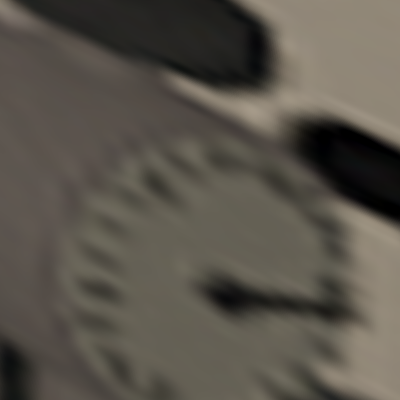

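The ball is now at 128 degrees (58 degrees turned) and the needle is near 3 o'clock, from (228,293) to (350,312), so about 13.1 mm. The high point is therefore at ball_1 = 160 degrees and the low at -20. I'll sweep the other way for the low.

Emit:
carry_out([
  {"slide": [0,0,-0.05],"roll": 0},
  {"slide": [-0.066,0,-0.05],"roll": 0},
  {"slide": [-0.066,0,0.002],"roll": 0},
  {"slide": [-0.04,0,-0.005],"roll": 0},
  {"slide": [-0.027,0,-0.01],"roll": 0},
  {"slide": [-0.014,0,-0.014],"roll": 0},
  {"slide": [-0.0005,0,-0.015],"roll": 0},
  {"slide": [0.013,0,-0.014],"roll": 0},
  {"slide": [0.026,0,-0.01],"roll": 0},
  {"slide": [0.038,0,-0.005],"roll": 0},
  {"slide": [0.0495,0,0.003],"roll": 0},
  {"slide": [0.0545,0,0.0075],"roll": 0},
])

```text
time_s: 7.95
tool_pos: [0.6087, -0.0442, 0.147]
eef_rot: [-0.0, 0.999, 0.049, -0.0]
ft_force: [-2.1, -0.4, 0.7]
gripper_width: -0.002
grasp_force: 0.7
```

```bash
python3 -c "
from h import *
where()
im=balls()"
```

```text
t 7.95 tcp [ 0.6087 -0.0442  0.147 ] stand [ 0.0277 -0.091   0.147 ] toolx yaw 5.58 F [-2.1 -0.4  0.7] w -0.0
scene ball 95 [ 0.038 -0.09   0.136] ang 53.6 r 0.064
scene ball 40 [-0.041 -0.09   0.13 ] ang 132.2 r 0.061
scene ball 37 [-0.042 -0.09   0.043] ang -135.0 r 0.06
side ball 15 [ 0.017 -0.09   0.148] ang 74.8 r 0.065
side ball 136 [ 0.039 -0.09   0.137] ang 53.4 r 0.065
side ball 52 [-0.04  -0.09   0.132] ang 130.5 r 0.062
side ball 48 [-0.042 -0.09   0.045] ang -136.2 r 0.058
face x -0.0095 758
```

Emit:
carry_out([
  {"slide": [0,0,-0.055],"roll": 0},
  {"slide": [-0.065,0,-0.055],"roll": 0},
  {"slide": [-0.125,0,-0.055],"roll": 0},
  {"slide": [-0.125,0,-0.004],"roll": 0},
  {"slide": [-0.096,0,-0.0125],"roll": 0},
  {"slide": [-0.083,0,-0.0175],"roll": 0},
  {"slide": [-0.071,0,-0.021],"roll": 0},
  {"slide": [-0.057,0,-0.0225],"roll": 0},
  {"slide": [-0.043,0,-0.021],"roll": 0},
  {"slide": [-0.031,0,-0.0175],"roll": 0},
  {"slide": [-0.031,0,-0.0175],"roll": 0},
  {"slide": [-0.031,0,-0.0175],"roll": 0},
])

```text
time_s: 9.55
tool_pos: [0.5831, -0.0468, 0.1614]
eef_rot: [-0.0, 0.999, 0.049, -0.0]
ft_force: [0.2, -0.6, -0.4]
gripper_width: 0.005
grasp_force: 0.0
```

```bash
python3 -c "
from h import *
where()
im=balls();cv2.imwrite('pics/d4.png',im)"
```

```text
t 9.55 tcp [ 0.5831 -0.0468  0.1614] stand [ 0.002  -0.0911  0.1614] toolx yaw 5.57 F [ 0.2 -0.6 -0.4] w 0.01
scene ball 80 [ 0.015 -0.09   0.148] ang 76.4 r 0.065
scene ball 38 [-0.056 -0.09   0.107] ang 158.4 r 0.06
scene ball 26 [ 0.063 -0.09   0.065] ang -17.4 r 0.066
scene ball 31 [-0.017 -0.09   0.028] ang -107.1 r 0.059
side ball 115 [ 0.015 -0.09   0.148] ang 76.7 r 0.065
side ball 53 [-0.055 -0.09   0.108] ang 157.3 r 0.06
side ball 43 [-0.018 -0.09   0.03 ] ang -108.1 r 0.058
face x -0.0094 751
```

View pics/d4.png

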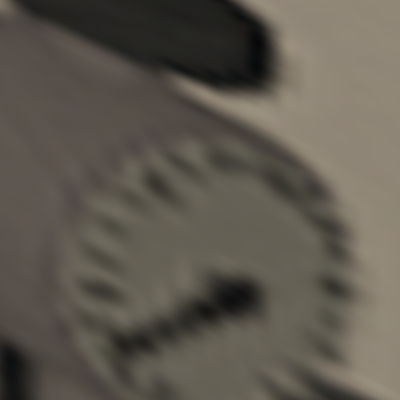

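The needle points to (115,350) from its pivot at (240,295), about 1.9 mm, so the low is done. I'll keep turning the same way to the high, another 180 degrees.

Emit:
carry_out([
  {"slide": [0.014,0,0.0055],"roll": 0},
  {"slide": [0.025,0,0.0135],"roll": 0},
  {"slide": [0.033,0,0.02],"roll": 0},
  {"slide": [0.033,0,-0.04],"roll": 0},
  {"slide": [-0.03,0,-0.04],"roll": 0},
  {"slide": [-0.093,0,-0.04],"roll": 0},
  {"slide": [-0.093,0,0.0135],"roll": 0},
  {"slide": [-0.064,0,0.0055],"roll": 0},
  {"slide": [-0.051,0,0.0005],"roll": 0},
  {"slide": [-0.039,0,-0.003],"roll": 0},
  {"slide": [-0.025,0,-0.0045],"roll": 0},
  {"slide": [-0.011,0,-0.003],"roll": 0},
])

```text
time_s: 11.15
tool_pos: [0.5757, -0.0475, 0.1639]
eef_rot: [-0.0, 0.999, 0.049, -0.0]
ft_force: [-2.7, -0.3, 3.5]
gripper_width: 0.0
grasp_force: 1.2
```

```bash
python3 -c "
from h import *
where()
im=balls()"
```

```text
t 11.15 tcp [ 0.5757 -0.0475  0.1639] stand [-0.0054 -0.0911  0.1639] toolx yaw 5.57 F [-2.7 -0.3  3.5] w 0.0
scene ball 66 [ 0.007 -0.09   0.148] ang 83.8 r 0.064
scene ball 25 [ 0.066 -0.09   0.075] ang -8.6 r 0.067
scene ball 37 [-0.059 -0.09   0.098] ang 167.6 r 0.06
scene ball 31 [-0.009 -0.09   0.025] ang -98.5 r 0.061
side ball 105 [ 0.006 -0.09   0.15 ] ang 84.4 r 0.065
side ball 52 [-0.058 -0.09   0.102] ang 163.8 r 0.06
side ball 46 [-0.009 -0.09   0.028] ang -99.1 r 0.058
face x -0.0094 756
```

Emit:
carry_out([
  {"slide": [0.0105,0,0.0036],"roll": 0},
  {"slide": [0.023,0,0.0086],"roll": 0},
  {"slide": [0.034,0,0.0168],"roll": 0},
  {"slide": [0.042,0,0.023],"roll": 0},
  {"slide": [0.042,0,-0.037],"roll": 0},
  {"slide": [-0.02,0,-0.037],"roll": 0},
  {"slide": [-0.083,0,-0.037],"roll": 0},
  {"slide": [-0.083,0,0.0168],"roll": 0},
  {"slide": [-0.0545,0,0.0086],"roll": 0},
  {"slide": [-0.042,0,0.0036],"roll": 0},
  {"slide": [-0.0295,0,0],"roll": 0},
  {"slide": [-0.016,0,-0.0014],"roll": 0},
])

```text
time_s: 12.75
tool_pos: [0.5646, -0.0492, 0.1704]
eef_rot: [0.001, 0.999, 0.048, 0.003]
ft_force: [2.8, -0.7, 7.7]
gripper_width: -0.0
grasp_force: 0.1
```

Emit:
carry_out([
  {"slide": [0.0135,0,0.0014],"roll": 0},
  {"slide": [0.026,0,0.005],"roll": 0},
  {"slide": [0.026,0,0.005],"roll": 0},
  {"slide": [0.015,0,0.005],"roll": 0},
  {"slide": [0.015,0,-0.06],"roll": 0},
  {"slide": [0.015,0,-0.12],"roll": 0},
  {"slide": [0.015,0,-0.12],"roll": 0},
])

```text
time_s: 13.62
tool_pos: [0.575, -0.0477, 0.265]
eef_rot: [0.0, 0.999, 0.048, 0.003]
ft_force: [-0.3, -0.4, -0.1]
gripper_width: 0.002
grasp_force: 0.0
```

```bash
python3 -c "
from h import *
where()
im=balls();cv2.imwrite('pics/d5.png',im)"
```

```text
t 13.625 tcp [ 0.575  -0.0477  0.265 ] stand [-0.0062 -0.0912  0.265 ] toolx yaw 5.56 F [-0.3 -0.4 -0.1] w 0.0
scene ball 40 [ 0.024 -0.09   0.146] ang 68.6 r 0.065
scene ball 27 [ 0.063 -0.09   0.065] ang -17.4 r 0.066
scene ball 35 [-0.056 -0.09   0.107] ang 158.4 r 0.06
scene ball 30 [-0.017 -0.09   0.028] ang -107.1 r 0.059
side ball 50 [ 0.024 -0.09   0.147] ang 69.2 r 0.066
side ball 53 [-0.055 -0.09   0.108] ang 157.3 r 0.06
side ball 42 [-0.016 -0.09   0.03 ] ang -105.8 r 0.058
face x -0.0095 761
```

View pics/d5.png

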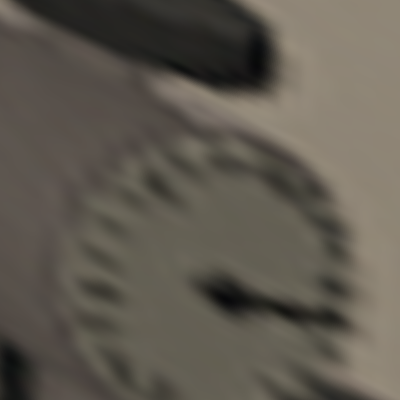

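The needle runs from its pivot at (220,293) to (345,320), just past 3 o'clock, so about 13.4 to 13.9 mm once some unwarp shear is allowed for. I'll check it with both cameras, using the face plane from depth.

```bash
python3 - <<'E'
from h import *
for n in('scene','side'):
    p,d,c=cap(n);C=cloud(d,c);L=C[...,:2]-O;x=L@ex;y=L@ey;z=C[...,2]
    m=(abs(y-.075)<.022)&(abs(z-.178)<.022)&(x<.0)&(x>-.04)&(d>0)
    A=np.c_[y[m]-.075,z[m]-.178,np.ones(m.sum())];s=np.linalg.lstsq(A,x[m],rcond=None)[0]
    print(n,'x0,slopes',s.round(4),m.sum(),x[m].std())
    for fx in(s[2]-.003,s[2],s[2]+.003):
        g=np.array([(-.04,.04),(.04,.04),(.04,-.04),(-.04,-.04)])
        src=np.float32([proj(S(fx,.075-a,.178+b),c) for a,b in g])
        im=cv2.warpPerspective(p,cv2.getPerspectiveTransform(src,np.float32([(0,0),(400,0),(400,400),(0,400)])),(400,400),flags=2)
        gr=im.mean(-1);v,u=np.mgrid[:400,:400]
        R=np.hypot(u-200,v-200);k=(R<90);t=gr<np.median(gr[k])-18
        q=(k&t);P=np.c_[u[q],v[q]].astype('float32')
        vx,vy,x0,y0=cv2.fitLine(P,2,0,.01,.01).ravel()
        print(round(float(fx),4),'needle clock deg mod180',np.degrees(np.arctan2(vx,-vy))%180,'mean',x0,y0,len(P))
        cv2.imwrite(f'pics/z_{n}.png',im)
a,b=cv2.imread('pics/z_scene.png'),cv2.imread('pics/z_side.png');cv2.imwrite('pics/z.png',np.hstack([a,b]))
E
```

```text
scene x0,slopes [ 0.0141  0.0183 -0.0106] 286 0.0015514910190264893
-0.0136 needle clock deg mod180 105.778244 mean 221.57405 203.58601 3261
-0.0106 needle clock deg mod180 114.40941 mean 228.51411 210.738 2939
-0.0076 needle clock deg mod180 118.016785 mean 217.94458 209.78091 3122
side x0,slopes [ 0.0311  0.025  -0.0086] 267 0.001601699193227836
-0.0116 needle clock deg mod180 106.8022 mean 224.776 201.61433 3433
-0.0086 needle clock deg mod180 107.73937 mean 227.61201 211.82602 3098
-0.0056 needle clock deg mod180 115.4094 mean 213.90845 208.18343 3113
```

View pics/z.png

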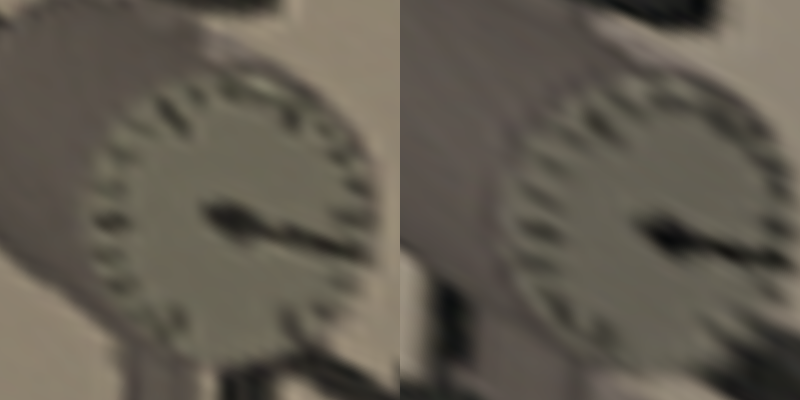

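Both views show the needle at about 105 to 109 degrees, so roughly 13.6 to 13.8 mm. That is symmetric with the low reading 180 degrees of shaft turn earlier, and clear of the 13.3 limit. The arm is clear of everything.

```bash
python3 -c "
from h import *
where();print(bot.sign_off())"
```

```text
t 13.825 tcp [ 0.5732 -0.0479  0.2602] stand [-0.008  -0.0912  0.2602] toolx yaw 5.56 F [ 0.4  0.  -1.2] w 0.0
the job is handed in; nothing more can be done
None
```

The job is handed in at 13.8 s, though sign-off gave no verdict: the indicator is home on its stop, the reading went through its low (about 2 mm) and then to its high (about 13.7 mm, read off the dial; limit 13.3), giving a throw of about 12 mm; the shaft stands there, the arm is clear, and its path stayed clear of the three things in front (I did not re-measure them).

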